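Load a titanium bar into the V-rest of a dental laboratory's cut-off saw

ROBOT

A 6-joint arm with a two-finger parallel gripper is mounted at the origin on the work surface. World frame = base frame: x ahead of the robot, y to its left, z up, the work surface at z = 0. Lengths are in m, angles in rad, forces in N, time in s.
With the tool pointing down it reaches from about 0.375 to 0.825 m from the base axis. Payload 5.5 kg.
Tool frame: the origin (TCP) lies at the very end of the fingers, on their centre line; the grasp point (between the pads) lies 19 mm behind it; z points along the fingers, x is the direction in which the jaws open and shut, and the axes are right-handed (so a half turn about z gives the same grasp; the last joint's range is limited). The gripper opens to 85 mm and grips with 20 to 120 N. Pads are 22 mm wide; open, the fingers measure 114 mm over their backs; the gripper's body (76 mm by 85 mm) begins 54 mm behind the grasp point. The pads swing forward as they close: fully open they stand 13 mm farther back than shut.
Start: joints at [-1.34, 0.314, -0.047, 1.21, 0, 1.571], TCP at [0.137, -0.584, 0.196] pointing down, gripper open.
Joint ranges: [-2.67, 2.67], [-0.69, 1.73], [-1.03, 1.25], [-2.08, 2.16], [-1.42, 1.45], [-3.14, 3.14]. Speed limits (rad/s): [2.39, 2.39, 3.01, 3.14, 3.14, 3.14].

INTERFACE

Orientations are given as a 3x3 rotation matrix whose columns are the frame's x, y, z axes.
In Python, from station import robot, fingers, sense, eyes, job gives the robot as it stands. The module is installed in compiled form; this text tells all that it offers. Calls block until the motion is done:
- robot.reach(position, orientation): joint-space move of the TCP to a pose.
- robot.movel(position, rotation=None, velocity=0.15, stop_force=None): straight line of the TCP; rotation=None keeps the orientation; velocity is the mean speed in m/s. With stop_force (N) it stops when the force on the tool has changed by that much, and returns True; else False.
- robot.goto_joints(angles): joint-space move.
- fingers.command_gripper(opening, grasp_force=None): opening from 0.0 (shut) to 1.0 (fully open); grasp_force is the grip in N (None keeps the last); returns when the fingers have stopped.
- robot.sleep(seconds).
- robot.ik(position, orientation): joint angles nearest the present ones, or None.
- sense(): the state.
- eyes.get_image(name): name is "scene" or "top" or "wrist"; returns the picture (400x640x3 uint8, blue, green, red); there is no depth.
- eyes.camera_info(name): a dict with "fov_y" (degrees; the focal length in pixels is half the picture's height over the tangent of half this angle, whatever the lens; pixels are square), "cx", "cy" (the principal point, pixels), "R" (3x3) and "t" (3): a world point X has camera coordinates R X + t. Camera axes: x right, y down, z forward; pixel columns grow to the right and rows downward; lengths in m; the calibration is good to about 2 mm. A picture is of the moment at which its call begins: read the wrist's pose just before it. camera_info takes no time and is no camera call; for the wrist camera it gives the pose at the moment of the call.
A pose or a line that the arm cannot do raises robot.IKError and nothing moves.
- job.close_job(): hands the job in, once; it reports no verdict.
Trained networks look in the newest picture that a camera, given by its name, has taken for a name from the list of things; names that differ only in an ending like _2 or _b are one class to them, and where a whole thing is asked for, a point or a joint stands for the part that bears it (a point fixed in the world has none). Each returns a list of dicts, best first, with "conf" (0 to 1); they miss things now and then, are a little off and sometimes report something else, mostly with a low value. They report only what shows in the picture. A call takes as long as a camera call. They do not tell look-alikes from the thing itself.
- eyes.boxes_of(camera, name): "location" ([column, row] in pixels, amid what is visible of it).
The state is a dict: "time_s": time; "qpos": joint angles; "joint_velocities": joint speeds; "joint_torque": joint torques, N m; "eef_pos": TCP position; "tool_rot": TCP orientation; "ft_force": force on the tool from outside, world axes, zero at the start; "wrist_torque": the same for the moment, N m; "opening": opening from 0.0 (shut) to 1.0 (fully open).
Only numpy, scipy, OpenCV 4.12 (cv2) and the standard library are available. Lean on these libraries where they do the work, as an engineer would, in place of code of your own. Each camera call takes 0.05 s, during which the arm holds its last target.

TASK

Load the bench saw for its next cut, using fingertips only and never picking the bar up: roll the long round titanium bar across the saw's loading table until it drops into the V-rest, then push it endways along the V until its end is up against the length stop. The stop is already clamped to the cut length, so come up to it gently and do not shift it, and leave the other things on the bench as they are.

Things in the scene. Friction and masses are not known exactly. Their poses are not given: they have to be found in the camera images.
- saw: Grey bench cut-off machine, fixed; place and angle differ each time. Origin on the bench under the V's middle line; x level, across the V, away from the loading table; y along the V towards the stop; z up. In mm: blade (110 across) and guard at x over 40, y 60 to 90, up to z 150; motor housing x -25 to 205, y 188 to 378, up to z 190; ball knob at x 100, y -232, z 27; bed 10 high, to x -215, y -190.
- loading_table (a point): Middle of the top of the flat dark grey loading table, 36 mm above the bench. Axes as the saw's. The table reaches 87 mm to either side in x and 142 mm in y, from saw x -205, y -185 to x -30, y 100. Its front edge (low x) has a lip 6 mm thick, standing 4 mm above the top.
- v_rest (a point): Bright steel V-rest, 150 mm long (saw y -90 to 60), 90-degree groove. The point: its middle, on the line where a seated bar's axis lies, 40.8 mm above the bench; axes as the saw's. Groove bottom 21 mm above the bench; near lip 15 mm before the line, 36 mm high, flush with the loading table by a flat land; back flank rises to 21 mm past the line, 42 mm high, with a flat top 15 mm deep.
- bar: The work: the long plain grey titanium bar, 28 mm in diameter, 120 mm long, about 0.33 kg, lying on its side on the loading table roughly parallel to the V. Origin at the middle of its axis; its own y axis runs along the bar (towards the stop), x and z turn as it rolls. It stops within a few mm when it is pushed slowly and let go. Sliding it along the V takes about 2 to 4 N.
- stop_face (a point): Middle of the flat face of the length stop, an upright dark steel plate (34 mm wide, from 23 to 59 mm above the bench) clamped on a rod beyond the left end of the V; it faces along the V. The point lies on the line of the axis of a bar in the V; its axes are those of the saw. 25 to 50 mm beyond the end of the V, different every time. The clamp slips at about 45 N.
- offcut: Short offcut of the same bar, 28 mm in diameter, 26 mm high, standing on end on the loading table. Bystander. Origin at the centre of its underside.
- jar_a: Small powder jar, 46 mm across, 58 mm high. Bystander. Origin at the centre of its underside.
- jar_b: Larger powder jar, 52 mm across, 66 mm high. Bystander. Origin at the centre of its underside.
- spray: Blue spray bottle, 42 mm across, 154 mm high. Bystander. Origin at the centre of its underside.
- firing_tray: Round cream honeycomb firing tray, 86 mm across, 13 mm high, with two thin metal pins up to 41 mm. Bystander. Origin at the centre of its underside.
- plaster_model: Cream plaster model of a dental arch, 60 x 66 mm, 30 mm high. Bystander. Origin on its underside.
- spatula: Thin steel modelling spatula, 140 mm long, 8 mm high, lying flat on the bench in front of the saw. Bystander. Origin on its underside, near its middle.
Things that resemble listed ones, but are neither listed nor needed, are in the scene too. There is more than one size of the bar; the job needs the middle-sized.

How it is judged:
On the way, in this order (a step that is already met when the one before it is completed fails the run):
1. the bar rolls, turning about itself, on the loading table (angular speed of bar above 0.3 rad/s and x of bar in the frame of saw below -0.02 m and z of bar in the frame of saw above 0.047 m), for 0.1 s.
2. the bar lies in the V-rest (x of bar in the frame of saw between -0.004 and 0.004 m and z of bar in the frame of saw between 0.0368 and 0.0448 m and angle between the y axis of bar and the y axis of saw, either way round below 0.06 rad), for 0.2 s.
At the end, for the whole second after the job is handed in: The bar lies at rest in the V-rest (its axis within 4 mm of the V's line in height and sideways, and within 0.06 rad of parallel), its end no more than 3 mm from the face of the length stop, and the stop is within 4 mm of where it was (all of step 2 and y of bar in the frame of stop_face above -0.063 m and linear speed of bar below 0.01 m/s and angular speed of bar below 0.2 rad/s and distance of stop_face from where it was at the start of the episode below 0.004 m); the robot touches nothing.
It fails at once if the bar is lifted: its axis more than 6 mm above its height when rolling on the loading table (z of bar in the frame of saw above 0.056 m).
It fails at once if the bar is lifted in the V: its axis above the V's line, within 4 mm sideways, and more than 8 mm over its seated height (x of bar in the frame of saw between -0.004 and 0.004 m and z of bar in the frame of saw above 0.049 m).
It fails at once if the bar falls off the loading table or the V-rest (z of bar in the frame of saw below 0.03 m).
It fails at once if the clamped length stop is shifted by more than 4 mm (distance of stop_face from where it was at the start of the episode above 0.004 m).
It fails at once if another thing on the bench is moved by more than 15 mm or knocked over (distance of any of offcut, jar_a, jar_b, spray, firing_tray, plaster_model, spatula from where it was at the start of the episode above 0.015 m or angle between any of offcut, jar_a, jar_b, spray, firing_tray, plaster_model, spatula's own z axis and vertical above 0.35 rad).
It also fails if it takes over 48 s, if anything falls off the work surface, if the arm or the gripper's body presses on something with over 40 N, if the wrist force passes 120 N, or if a joint passes its speed limit or range.

## Working session

There is one attempt and no reset: what is moved stays moved. The work goes in short steps, each a Python script; the robot and the scene stay as the last script left them, time stands still between calls to the robot, and variables do not carry over. Pictures are saved under pics/ and viewed, and the job is handed in when it is done.

```bash
mkdir -p pics; ls; cat > h.py <<'E'
import numpy as np, cv2
from station import robot, fingers, sense, eyes, job
def cam(n):
    c=eyes.camera_info(n); f=200/np.tan(np.radians(c["fov_y"])/2)
    return f,c["cx"],c["cy"],np.array(c["R"]),np.array(c["t"])
def px2w(n,u,v,z,c=None):
    f,cx,cy,R,t=c or cam(n)
    d=R.T@np.array([(u-cx)/f,(v-cy)/f,1]); o=-R.T@t
    return o+d*(z-o[2])/d[2]
def w2px(n,X,c=None):
    f,cx,cy,R,t=c or cam(n)
    p=R@np.array(X)+t
    return np.array([cx+f*p[0]/p[2],cy+f*p[1]/p[2]])
E
python3 - <<'E'
from h import *
for n in ("scene","top","wrist"):
    im=eyes.get_image(n); cv2.imwrite(f"pics/{n}0.png",im); c=cam(n)
    print(n,im.shape,c[0],c[1:3],-c[3].T@c[4])
for k in ("saw","loading_table","v_rest","bar","stop_face","offcut"):
    for n in ("top","scene"):
        print(n,k,[(np.round(d["location"]).tolist(),round(d["conf"],2)) for d in eyes.boxes_of(n,k)[:4]])
print(sense())
E
```

```text
pics
scene (400, 640, 3) 367.0686110136109 (321.4838807673394, 193.45504733103084) [ 1.17630231 -0.15688782  0.63613441]
top (400, 640, 3) 379.9130426236917 (322.2321964029801, 197.81938916547972) [ 0.38768368 -0.03582987  1.04594329]
wrist (400, 640, 3) 334.80431796987693 (317.509609961862, 196.35375174690932) [ 0.2099925  -0.56609595  0.37455677]
top saw [([264.0, 91.0], 0.88)]
scene saw [([413.0, 283.0], 0.74)]
top loading_table [([266.0, 91.0], 0.75)]
scene loading_table [([413.0, 286.0], 0.88), ([278.0, 225.0], 0.43)]
top v_rest [([262.0, 90.0], 0.77)]
scene v_rest [([416.0, 285.0], 0.78), ([460.0, 180.0], 0.42)]
top bar [([304.0, 227.0], 0.71), ([311.0, 160.0], 0.68)]
scene bar [([210.0, 166.0], 0.83), ([322.0, 190.0], 0.77), ([329.0, 217.0], 0.59)]
top stop_face []
scene stop_face []
top offcut [([358.0, 159.0], 0.54)]
scene offcut [([207.0, 205.0], 0.7), ([277.0, 223.0], 0.56)]
{'time_s': 0.75, 'qpos': array([-1.34001598e+00,  3.13441535e-01, -4.70512658e-02,  1.21022570e+00,
       -5.72415890e-06,  1.57079751e+00]), 'joint_velocities': array([-0.00075148,  0.00135307,  0.00044001,  0.00036421, -0.00061514,
        0.0003767 ]), 'joint_torque': array([-2.01293522e-03, -5.39349961e+01,  3.40011370e+01,  1.25495993e-03,
       -1.11692707e-04,  1.68652582e-05]), 'eef_pos': array([ 0.13724403, -0.58410922,  0.19605598]), 'tool_rot': array([[ 2.28736103e-01, -9.73488467e-01,  1.22292719e-05],
       [-9.73488464e-01, -2.28736104e-01, -7.70718826e-05],
       [ 7.78258648e-05,  5.72406699e-06, -9.99999997e-01]]), 'ft_force': array([-0.71063531, -0.04718384,  0.43234258]), 'wrist_torque': array([-0.03994183, -0.05656235, -0.01903796]), 'opening': 1.001504472796364}
```

View pics/top0.png

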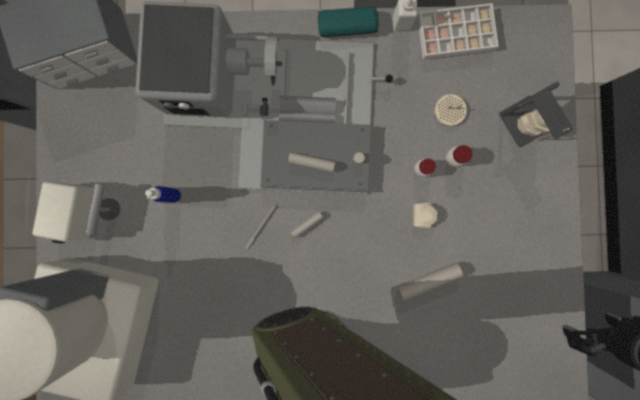

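View pics/scene0.png

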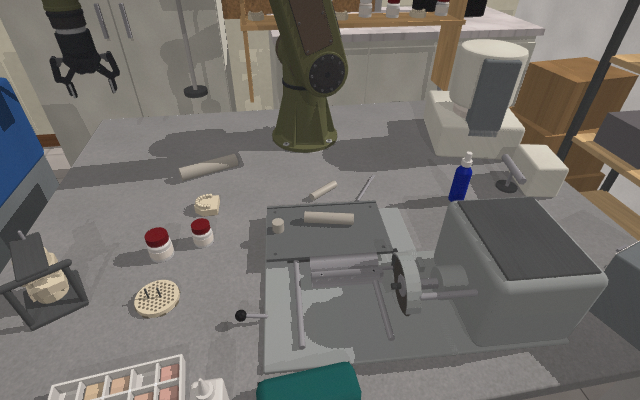

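View pics/wrist0.png

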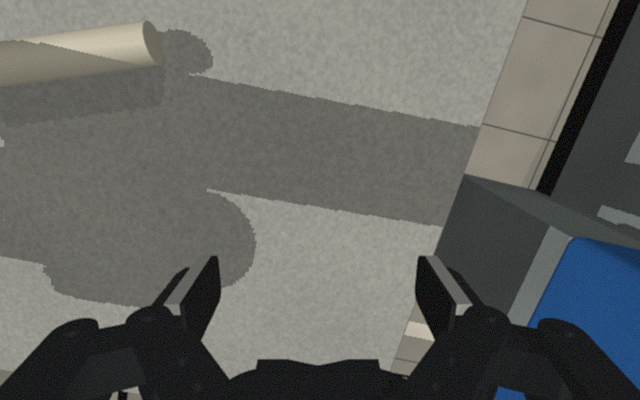

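```bash
python3 - <<'E'
from h import *
im=cv2.imread("pics/top0.png")[30:210,220:420]
im=cv2.convertScaleAbs(im,alpha=1.6,beta=0)
cv2.imwrite("pics/top0c.png",cv2.resize(im,None,fx=4,fy=3.3333*1.2/1,interpolation=cv2.INTER_CUBIC)[:600*2] if 0 else cv2.resize(im,(800,720),interpolation=cv2.INTER_CUBIC)[:600])
im=cv2.imread("pics/scene0.png")[190:340,250:450]
cv2.imwrite("pics/scene0c.png",cv2.resize(cv2.convertScaleAbs(im,alpha=1.3),(800,600),interpolation=cv2.INTER_CUBIC))
E
```

```text
(no output)
```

View pics/top0c.png

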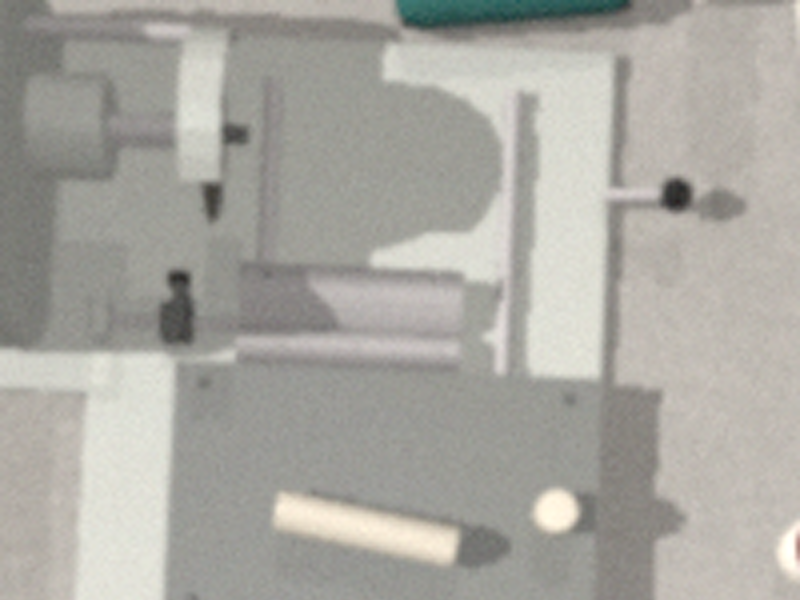

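View pics/scene0c.png

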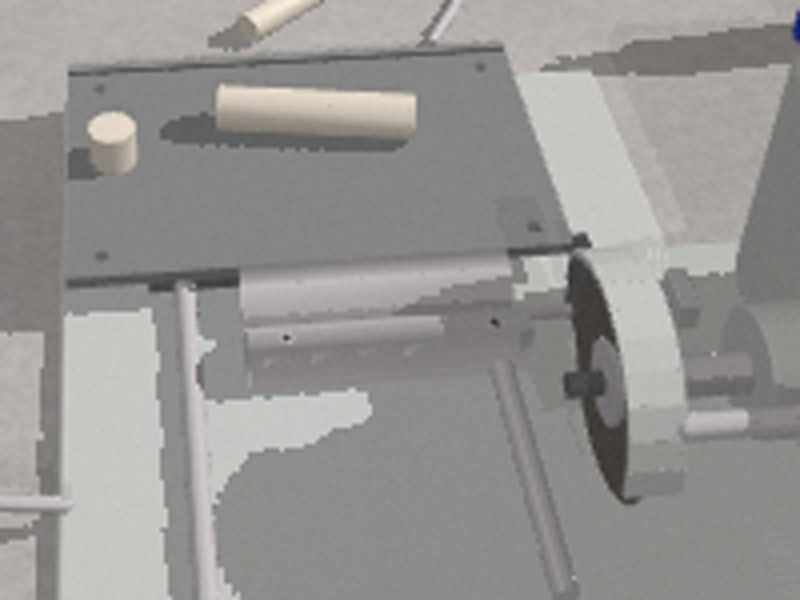

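```bash
python3 - <<'E'
from h import *
im=cv2.imread("pics/top0.png")[110:210,250:390]
im=cv2.convertScaleAbs(im,alpha=1.8)
cv2.imwrite("pics/top0d.png",cv2.resize(im,(784,560),interpolation=cv2.INTER_CUBIC))
im=cv2.imread("pics/top0.png")[80:140,230:350]
im=cv2.convertScaleAbs(im,alpha=1.8)
cv2.imwrite("pics/top0e.png",cv2.resize(im,(800,400),interpolation=cv2.INTER_CUBIC))
E
```

```text
(no output)
```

View pics/top0d.png

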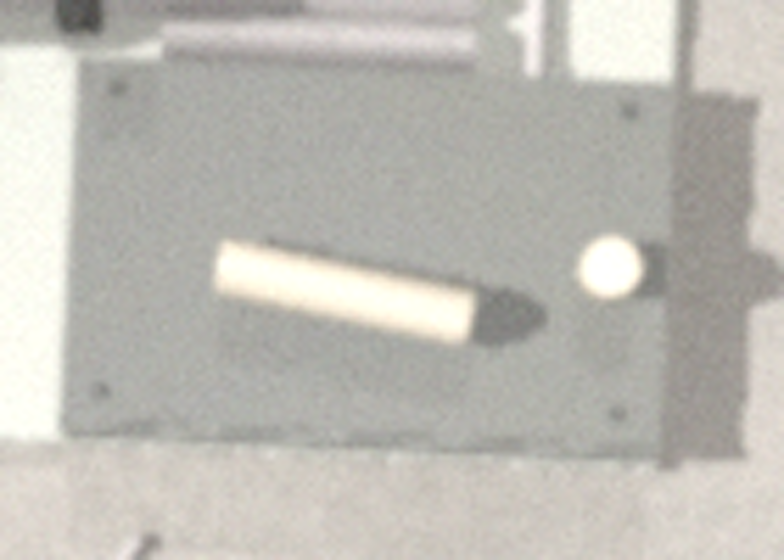

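View pics/top0e.png

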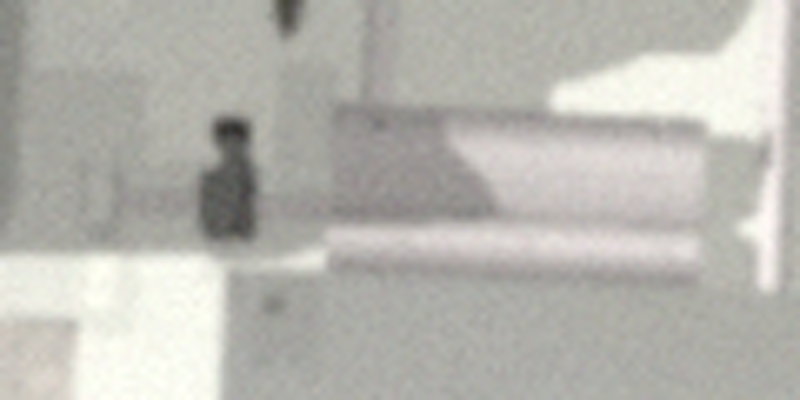

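```bash
cat >> h.py <<'E'
from scipy.optimize import least_squares
def fit(n,pts,c=None,s0=(0.6,0.1,0.)):
    c=c or cam(n)
    def S(p,X):
        a=p[2];return np.array([p[0]+np.cos(a)*X[0]-np.sin(a)*X[1],p[1]+np.sin(a)*X[0]+np.cos(a)*X[1],X[2]])
    def r(p): return np.concatenate([w2px(n,S(p,np.array(X)/1000),c)-np.array(u) for X,u in pts])
    s=least_squares(r,s0,loss="soft_l1",f_scale=1.0)
    return s.x,r(s.x).reshape(-1,2)
E
python3 - <<'E'
from h import *
d=lambda x,y:(250+x/5.6,110+y/5.6)
e=lambda x,y:(230+x/6.667,80+y/6.667)
pts=[((-30,100,36),d(80,62)),((-30,-185,36),d(672,90)),((-205,-185,36),d(660,458)),((-205,100,36),d(62,438)),
((36,-90,42),e(703,130)),((-30,-90,36),e(698,270)),((-30,60,36),e(326,265)),((100,-232,27),(389.2,78.5))]
p,r=fit("top",pts);print(p,np.degrees(p[2]));print(np.round(r,2))
def tosaw(w):
    a=p[2];q=np.array(w[:2])-p[:2];return np.round(1000*np.array([np.cos(a)*q[0]+np.sin(a)*q[1],-np.sin(a)*q[0]+np.cos(a)*q[1]]),1)
for nm,px,z in [("barL",d(224,267),.05),("barR",d(468,316),.05),("off",d(611,267),.062),("stopR",e(257,195),.059),("stopL",e(200,195),.059),("stopU",e(235,150),.059),("stopD",e(235,240),.059),("knobstop",e(233,125),.059)]:
    w=px2w("top",*px,z);print(nm,np.round(w,4),tosaw(w))
E
```

```text
[ 0.65219124  0.01139337 -0.06375328] -3.6527937547646667
[[-0.4   0.11]
 [ 0.29 -0.59]
 [ 0.05 -1.05]
 [-0.15 -1.79]
 [ 0.43 -0.53]
 [ 0.13  3.55]
 [-0.07  2.04]
 [-0.28  0.82]]
barL [0.527  0.0442 0.05  ] [-127.    24.7]
barR [ 0.5012 -0.0699  0.05  ] [-145.5  -90.7]
off [ 0.5211 -0.1364  0.062 ] [-121.4 -155.9]
stopR [0.6543 0.0969 0.059 ] [-3.3 85.5]
stopL [0.6548 0.1193 0.059 ] [ -4.2 107.9]
stopU [0.6723 0.1052 0.059 ] [14.1 94.9]
stopD [0.6367 0.1059 0.059 ] [-21.5  93.3]
knobstop [0.6823 0.1058 0.059 ] [24.  96.2]
```

```bash
cat >> h.py <<'E'
def Rt(a): # tool rotation, tool x = -saw y, tool y=-saw x, down
    x=np.array([np.sin(a),-np.cos(a),0]);z=np.array([0,0,-1.]);return np.stack([x,np.cross(z,x),z],1)
def s2w(p,x,y,z):
    a=p[2];x/=1000;y/=1000;return np.array([p[0]+np.cos(a)*x-np.sin(a)*y,p[1]+np.sin(a)*x+np.cos(a)*y,z/1000])
E
python3 - <<'E'
from h import *
d=lambda x,y:(250+x/5.6,110+y/5.6)
e=lambda x,y:(230+x/6.667,80+y/6.667)
pts=[((-30,100,36),d(80,62)),((-30,-185,36),d(672,90)),((-205,-185,36),d(660,458)),((-205,100,36),d(62,438)),
((36,-90,42),e(703,130)),((100,-232,27),(389.2,78.5))]
p,r=fit("top",pts);print(p);print(np.round(r,2))
c=cam("wrist");s=sense();Rt0=s["tool_rot"]
print("cam axes in tool",np.round(c[3]@Rt0,3),"pos",np.round(Rt0.T@(-c[3].T@c[4]-s["eef_pos"]),4))
# predict
Rn=Rt(p[2]);tcp=s2w(p,-160,-15,300)
Rc=c[3]@Rt0@Rn.T; pos=tcp+Rn@(Rt0.T@(-c[3].T@c[4]-s["eef_pos"]))
cc=(c[0],c[1],c[2],Rc,-Rc@pos)
for X in [(-205,100,36),(-205,-185,36),(-127,25,50),(-145,-90,50),(0,85,59),(36,-90,42)]: print(X,w2px("w",s2w(p,*X),cc))
print(robot.ik(tcp,Rn))
E
```

```text
[ 0.65049854  0.01159839 -0.06091762]
[[-0.43  0.85]
 [ 0.27 -0.16]
 [ 0.22 -0.6 ]
 [-0.   -1.04]
 [ 0.33  0.  ]
 [-0.43  1.19]]
cam axes in tool [[ 1.    -0.    -0.001]
 [-0.     0.956 -0.295]
 [ 0.001  0.295  0.956]] pos [-0.0006 -0.0749 -0.1792]
(-205, 100, 36) [233.85115229 184.69815662]
(-205, -185, 36) [441.78364871 184.69429235]
(-127, 25, 50) [286.11047779 127.89392146]
(-145, -90, 50) [376.49361872 142.21012638]
(0, 85, 59) [228.9220896   13.93389346]
(36, -90, 42) [383.56291754 -17.8587125 ]
[ 0.01299628  0.08204139 -0.09777908  1.39097585  0.         -3.06767875]
```

```bash
cat >> h.py <<'E'
def Rf(a): return Rt(a)@np.diag([-1,-1,1.])
P0=np.array([ 0.65049854,0.01159839,-0.06091762])
E
python3 - <<'E'
from h import *
p=P0
s=sense();c=cam("wrist");Rt0=s["tool_rot"]
Rn=Rf(p[2])
for tx,tz in ((-60,240),(-30,240),(-10,240)):
  tcp=s2w(p,tx,-15,tz)
  Rc=c[3]@Rt0@Rn.T; pos=tcp+Rn@(Rt0.T@(-c[3].T@c[4]-s["eef_pos"]))
  cc=(c[0],c[1],c[2],Rc,-Rc@pos)
  print(tx)
  for X in [(-205,100,36),(-205,-185,36),(-145,-90,50),(0,85,59),(36,-90,42)]: print(X,w2px("w",s2w(p,*X),cc).round())
  print(robot.ik(tcp,Rn))
tcp=s2w(p,-10,-15,240)
robot.reach(tcp,Rn)
c=cam("wrist");im=eyes.get_image("wrist");cv2.imwrite("pics/w1.png",im);np.savez("w1.npz",R=c[3],t=c[4])
print(sense()["time_s"],sense()["eef_pos"],tcp)
for k in ("bar","stop_face","offcut","v_rest"): print(k,[(np.round(d["location"]).tolist(),round(d["conf"],2)) for d in eyes.boxes_of("wrist",k)[:3]])
E
```

```text
-60
(-205, 100, 36) [429.  22.]
(-205, -185, 36) [153.  22.]
(-145, -90, 50) [246.  83.]
(0, 85, 59) [405. 216.]
(36, -90, 42) [257. 239.]
[4.73142499e-04 2.81340988e-01 9.10538906e-03 1.29856073e+00
 0.00000000e+00 6.13907625e-02]
-30
(-205, 100, 36) [432. -11.]
(-205, -185, 36) [149. -11.]
(-145, -90, 50) [244.  52.]
(0, 85, 59) [407. 191.]
(36, -90, 42) [255. 216.]
[-0.00249723  0.33994313  0.08868048  1.31953367  0.          0.05842039]
-10
(-205, 100, 36) [434. -34.]
(-205, -185, 36) [146. -34.]
(-145, -90, 50) [243.  30.]
(0, 85, 59) [409. 174.]
(36, -90, 42) [254. 200.]
[-0.00432294  0.37976851  0.1449017   1.33592952  0.          0.05659468]
3.5167 [ 0.63954576 -0.00368953  0.23996337] [ 0.63960389 -0.00276499  0.24      ]
bar [([298.0, 37.0], 0.78)]
stop_face [([415.0, 175.0], 0.76), ([387.0, 179.0], 0.7)]
offcut [([22.0, 45.0], 0.61), ([180.0, 60.0], 0.57)]
v_rest [([386.0, 181.0], 0.69)]
```

View pics/w1.png

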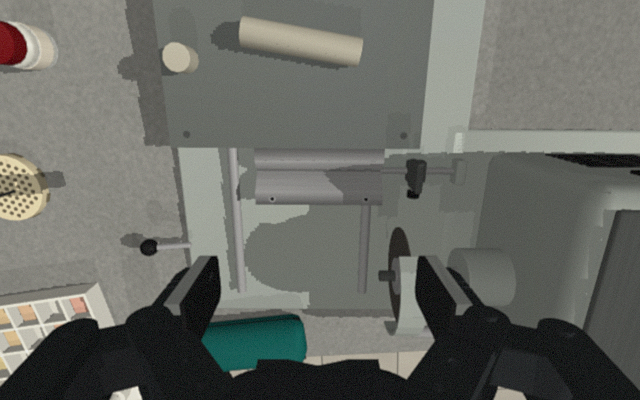

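```bash
python3 - <<'E'
from h import *
im=cv2.imread("pics/w1.png")
def crop(n,x0,x1,y0,y1,k):
    cv2.imwrite(n,cv2.resize(cv2.convertScaleAbs(im[y0:y1,x0:x1],alpha=1.4),None,fx=k,fy=k,interpolation=cv2.INTER_CUBIC))
crop("pics/w1a.png",220,450,120,220,3.4)
crop("pics/w1b.png",140,440,0,160,2.6)
E
```

```text
(no output)
```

View pics/w1a.png

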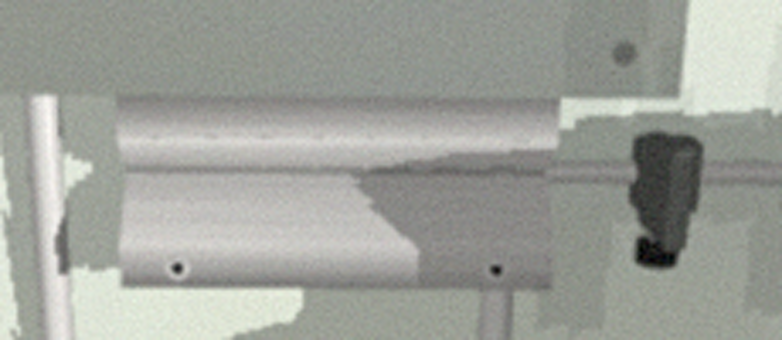

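View pics/w1b.png

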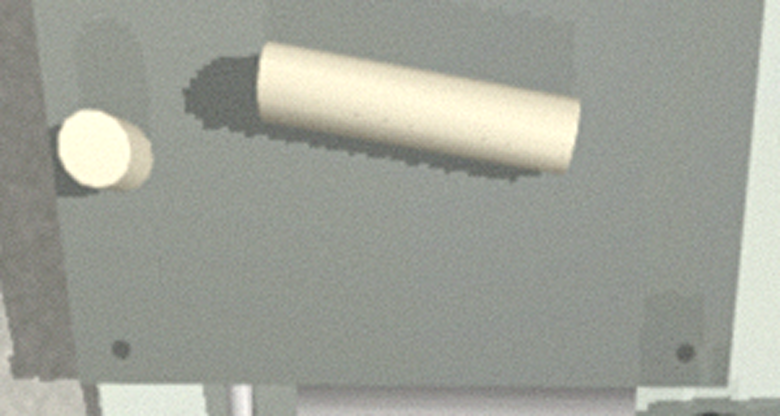

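```bash
python3 - <<'E'
from h import *
z=np.load("w1.npz");c0=cam("wrist");c=(c0[0],c0[1],c0[2],z["R"],z["t"])
a=lambda x,y:(220+x/3.4,120+y/3.4)
b=lambda x,y:(140+x/2.6,y/2.6)
pts=[((-30,100,36),a(680,97)),((-30,-90,36),a(118,97)),((-30,60,36),a(558,97)),((0,-90,21),a(126,172)),((0,60,21),a(546,173)),((36,-90,42),a(122,287)),((36,60,42),a(550,288)),((-30,-185,36),b(75,382)),((100,-232,27),(148.5,247))]
p,r=fit("w",pts,c);print(p,np.degrees(p[2]));print(np.round(r,2))
def tosaw(w):
    q=np.array(w[:2])-p[:2];s=p[2];return np.round(1000*np.array([np.cos(s)*q[0]+np.sin(s)*q[1],-np.sin(s)*q[0]+np.cos(s)*q[1]]),1)
for nm,px,h in [("barTL",b(262,43),.05),("barBL",b(262,120),.05),("barTR",b(580,100),.05),("barBR",b(568,170),.05),("off",b(95,150),.062),("stop l",a(633,185),.041),("stop l top",a(665,150),.059),("stopr",a(700,145),.059),("stop tip",a(650,215),.05),("rail0",a(33,97),.03),("rail1",a(58,97),.03)]:
    print(nm,tosaw(px2w("w",*px,h,c)))
for y in (85,90,95,100):
  print(y,[[np.round((np.array(w2px("w",s2w(p,x,y,h),c))-[220,120])*3.4).tolist() for h in (23,59)] for x in (-17,17)])
E
```

```text
[ 0.65541611  0.01215992 -0.0680218 ] -3.8973622219077924
[[-0.76  0.23]
 [-1.1  -0.75]
 [ 0.27  0.02]
 [ 0.05 -0.11]
 [-0.14  0.31]
 [-0.4  -0.37]
 [-0.02  0.06]
 [ 1.88  0.37]
 [ 1.1  -0.1 ]]
barTL [-162.3  -93.5]
barBL [-135.4  -95.1]
barTR [-143.2   28.5]
barBR [-117.9   25. ]
off [-123.  -156.8]
stop l [-0.9 86.2]
stop l top [-16.8  90.6]
stopr [-18.5 101.7]
stop tip [ 7.2 90.3]
rail0 [ -28. -119.]
rail1 [ -28.1 -110.5]
85 [[[621.0, 128.0], [648.0, 149.0]], [[613.0, 222.0], [639.0, 251.0]]]
90 [[[635.0, 129.0], [663.0, 149.0]], [[627.0, 222.0], [654.0, 251.0]]]
95 [[[649.0, 129.0], [679.0, 149.0]], [[641.0, 222.0], [669.0, 251.0]]]
100 [[[663.0, 129.0], [694.0, 149.0]], [[655.0, 222.0], [684.0, 251.0]]]
```

```bash
cat >> h.py <<'E'
P=np.array([ 0.65541611,0.01215992,-0.0680218 ])
def tosaw(w,p=P):
    q=np.array(w[:2])-p[:2];s=p[2];return np.round(1000*np.array([np.cos(s)*q[0]+np.sin(s)*q[1],-np.sin(s)*q[0]+np.cos(s)*q[1]]),1)
E
python3 - <<'E'
from h import *
R=Rf(P[2])
robot.reach(s2w(P,-182,-34,130),R)
fingers.command_gripper(0.8)
robot.movel(s2w(P,-182,-34,70),R,velocity=0.1)
print(sense()["ft_force"])
st=robot.movel(s2w(P,-182,-34,26),R,velocity=0.015,stop_force=4)
s=sense();print(st,s["time_s"],s["eef_pos"],tosaw(s["eef_pos"]),s["ft_force"],s["opening"])
for n in ("scene","wrist"): cv2.imwrite(f"pics/{n}2.png",eyes.get_image(n))
E
```

```text
[-0.23542753 -0.76889571  0.04783524]
False 8.6833 [ 0.47158463 -0.0094022   0.02604358] [-181.9  -34. ] [-0.74016233 -0.47672025  0.65547272] 0.8031133924295187
```

View pics/wrist2.png

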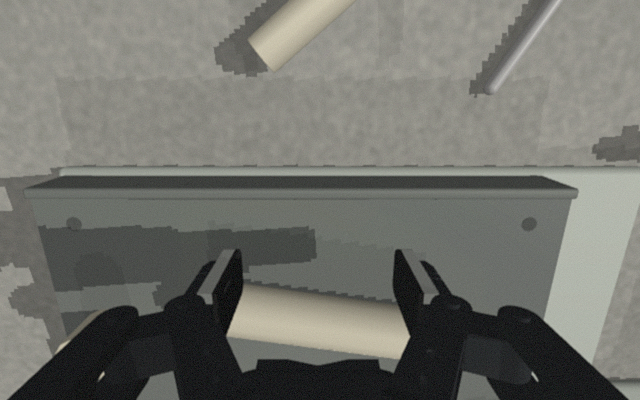

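View pics/scene2.png

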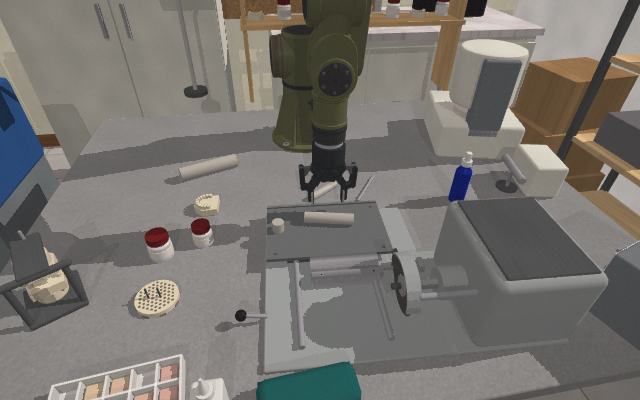

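```bash
python3 - <<'E'
from h import *
R=Rf(P[2])
st=robot.movel(s2w(P,-182,-34,19),R,velocity=0.012,stop_force=3)
s=sense();print(st,s["time_s"],s["eef_pos"],tosaw(s["eef_pos"]),s["ft_force"],s["opening"])
E
```

```text
False 9.5167 [ 0.47151783 -0.00940269  0.01899109] [-182.  -34.] [ 0.12155072  0.34323568 -0.70201601] 0.7994062753566882
```

```bash
python3 - <<'E'
from h import *
c=cam("wrist")
im=eyes.get_image("wrist")
for h in (19,30,36): print(h,w2px("w",s2w(P,-182,-34,h),c),[w2px("w",s2w(P,-182,-34+d,h),c).round() for d in (-34,34)])
print(w2px("w",s2w(P,-205,100,40),c),w2px("w",s2w(P,-205,-185,40),c))
cv2.imwrite("pics/wrist3.png",im)
im=eyes.get_image("scene")[140:270,240:410]
cv2.imwrite("pics/scene3.png",cv2.resize(im,None,fx=4.5,fy=4.5,interpolation=cv2.INTER_CUBIC))
E
```

```text
19 [316.78954254 230.04976514] [array([258., 230.]), array([376., 230.])]
30 [316.73776418 237.92218186] [array([255., 238.]), array([379., 238.])]
36 [316.70693488 242.60948822] [array([253., 243.]), array([381., 243.])]
[585.81977088 203.87554577] [ 13.58570018 203.71448052]
```

View pics/wrist3.png

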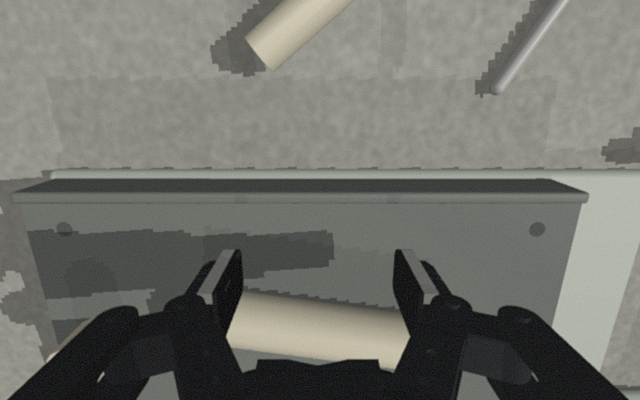

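View pics/scene3.png

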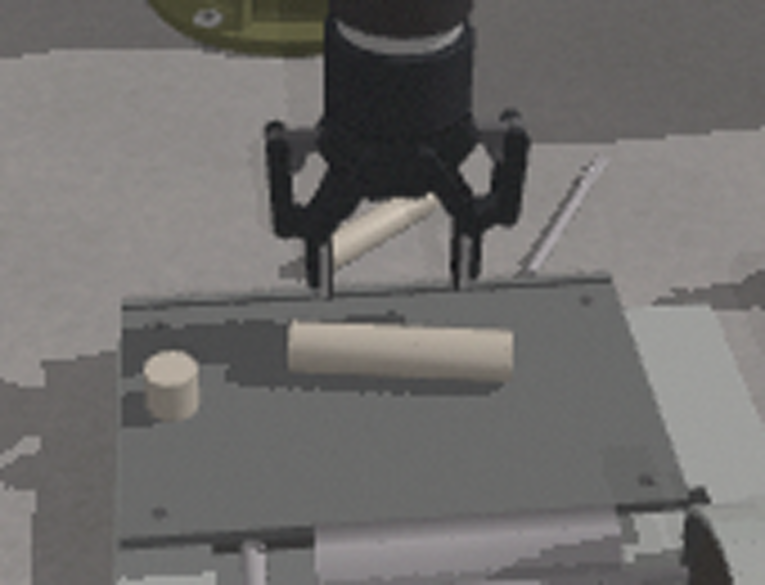

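```bash
python3 - <<'E'
from h import *
c=cam("scene");f,cx,cy,R,t=c;o=-R.T@t
a=P[2];ax=np.array([np.cos(a),np.sin(a),0])
for u,v in ((240+330/4.5,140+297/4.5),(240+458/4.5,140+288/4.5),(240+315/4.5,140+286/4.5),(240+475/4.5,140+275/4.5)):
    d=R.T@np.array([(u-cx)/f,(v-cy)/f,1])
    for X in (-193,-182,-171):
        n=ax; p0=s2w(P,X,0,0); k=n@(p0-o)/(n@d); w=o+k*d; print((round(u),round(v)),X,tosaw(w),round(w[2]*1000,1))
for X in [(-205,-185,40),(-205,100,40),(-30,-185,36),(-30,100,36)]: print(X,(w2px("scene",s2w(P,*X),c)-[240,140])*4.5)
E
```

```text
(313, 206) -193 [-193.  -65.] 43.6
(313, 206) -182 [-182.   -66.1] 52.6
(313, 206) -171 [-171.   -67.1] 61.6
(342, 204) -193 [-193.     8.4] 44.8
(342, 204) -182 [-182.     6.2] 53.8
(342, 204) -171 [-171.     4.1] 62.8
(310, 204) -193 [-193.   -73.5] 52.2
(310, 204) -182 [-182.   -74.4] 61.1
(310, 204) -171 [-171.   -75.4] 70.0
(346, 201) -193 [-193.    17.7] 53.6
(346, 201) -182 [-182.    15.4] 62.5
(346, 201) -171 [-171.    13.1] 71.3
(-205, -185, 40) [117.50392628 300.76613038]
(-205, 100, 40) [609.44674126 272.67618269]
(-30, -185, 36) [114.66997209 534.76949894]
(-30, 100, 36) [687.3773646  494.29529839]
```

```bash
python3 - <<'E'
from h import *
R=Rf(P[2])
for z in (9,-1,-12):
    st=robot.movel(s2w(P,-182,-34,z),R,velocity=0.015,stop_force=3)
    s=sense();print(st,s["time_s"],tosaw(s["eef_pos"]),s["eef_pos"][2],s["ft_force"])
    if st: break
cv2.imwrite("pics/wrist4.png",eyes.get_image("wrist"))
im=eyes.get_image("scene")[140:270,240:410]
cv2.imwrite("pics/scene4.png",cv2.resize(im,None,fx=4.5,fy=4.5,interpolation=cv2.INTER_CUBIC))
E
```

```text
False 10.4333 [-182.  -34.] 0.00900667964186911 [-0.10837031  0.13598021  0.85650733]
False 11.25 [-182.  -34.] -0.000992270959798973 [1.10755737 1.37328948 0.71033493]
True 11.725 [-181.8  -34. ] -0.0065088438277249305 [-0.16906638 -0.55314686  6.6714595 ]
```

View pics/wrist4.png

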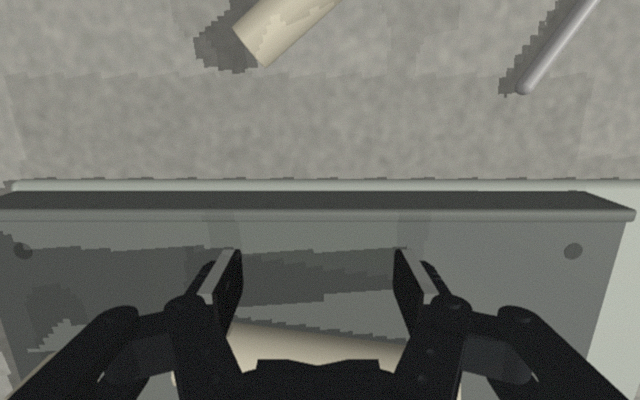

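View pics/scene4.png

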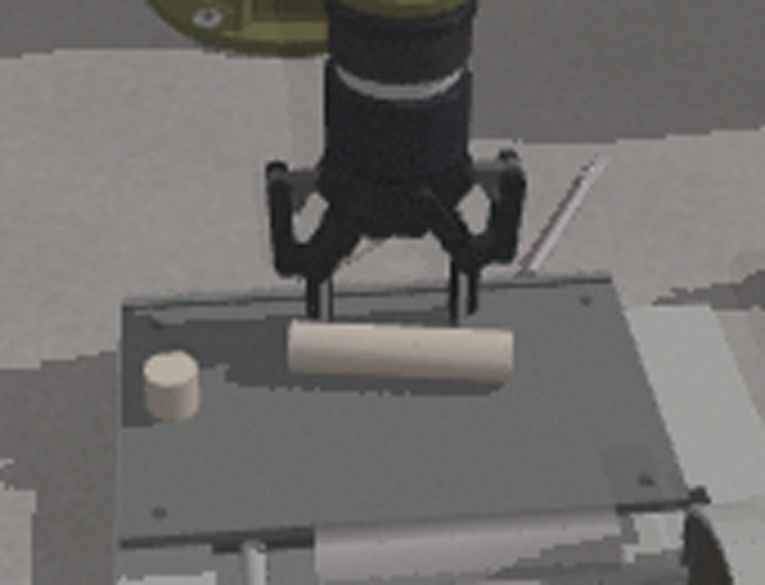

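```bash
python3 - <<'E'
from h import *
c=cam("scene");f,cx,cy,R,t=c;o=-R.T@t
a=P[2];ax=np.array([np.cos(a),np.sin(a),0])
for nm,u,v in (("body",240+395/4.5,140+237/4.5),("tipL",240+325/4.5,140+325/4.5),("knuck",240+300/4.5,140+275/4.5)):
    d=R.T@np.array([(u-cx)/f,(v-cy)/f,1])
    for X in (-193,-182,-171,-150):
        n=ax; p0=s2w(P,X,0,0); k=n@(p0-o)/(n@d); w=o+k*d; print(nm,X,tosaw(w),round(w[2]*1000,1))
E
```

```text
body -193 [-193.   -28.9] 83.9
body -182 [-182.   -30.5] 92.3
body -171 [-171.   -32.1] 100.6
body -150 [-150.   -35.1] 116.7
tipL -193 [-193.   -67.9] 23.1
tipL -182 [-182.   -68.9] 32.4
tipL -171 [-171.   -69.9] 41.7
tipL -150 [-150.   -71.8] 59.5
knuck -193 [-193.   -81.9] 60.8
knuck -182 [-182.   -82.7] 69.5
knuck -171 [-171.   -83.5] 78.2
knuck -150 [-150.  -85.] 94.9
```

```bash
python3 - <<'E'
from h import *
R=Rf(P[2])
robot.movel(s2w(P,-182,-34,-0.5),R,velocity=0.03)
f0=sense()["ft_force"]
st=robot.movel(s2w(P,-80,-34,-0.5),R,velocity=0.04,stop_force=15)
s=sense();print(st,s["time_s"],tosaw(s["eef_pos"]),s["eef_pos"][2],f0,s["ft_force"])
cv2.imwrite("pics/wrist5.png",eyes.get_image("wrist"))
im=eyes.get_image("scene")[140:270,240:410]
cv2.imwrite("pics/scene5.png",cv2.resize(im,None,fx=4.5,fy=4.5,interpolation=cv2.INTER_CUBIC))
E
```

```text
False 14.8917 [-80.1 -34. ] -0.0005064189225945023 [-0.57853842 -1.23782497  0.13838457] [-0.48465705  0.19075362  0.4770771 ]
```

View pics/scene5.png

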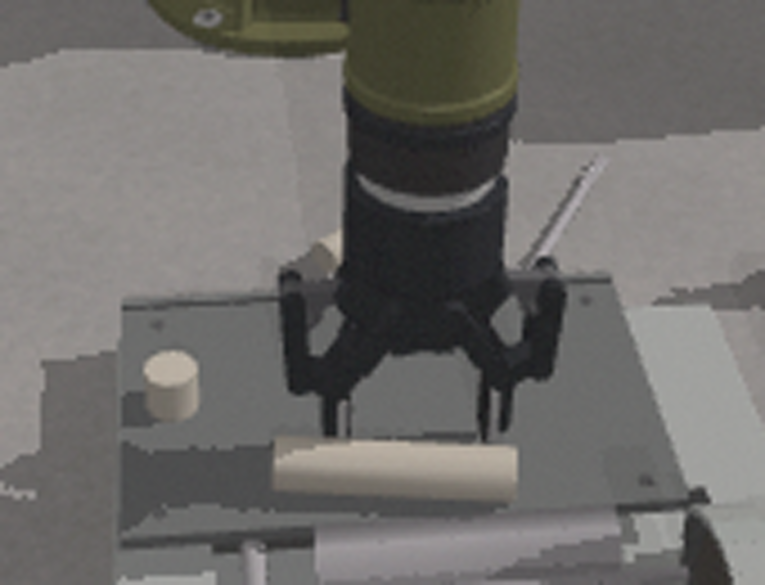

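View pics/wrist5.png

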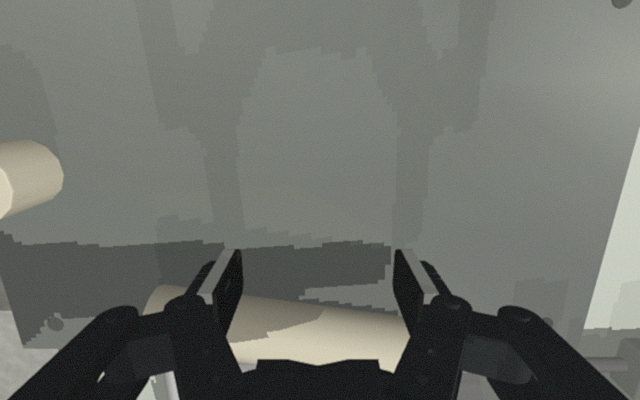

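```bash
python3 - <<'E'
from h import *
g=lambda x,y:(240+x/4.5,140+y/4.5)
for nm,q,z in (("L",g(275,468),.05),("R",g(516,475),.05),("Ltop",g(280,440),.06),("Rtop",g(516,448),.06)):
    print(nm,tosaw(px2w("scene",*q,z)))
im=eyes.get_image("top");cv2.imwrite("pics/top5.png",im)
cv2.imwrite("pics/top5c.png",cv2.resize(cv2.convertScaleAbs(im[80:210,240:400],alpha=1.6),None,fx=5,fy=4.6))
E
```

```text
L [ -54.  -105.3]
R [-37.9  13.1]
Ltop [ -63.2 -102. ]
Rtop [-46.6  14. ]
```

View pics/top5c.png

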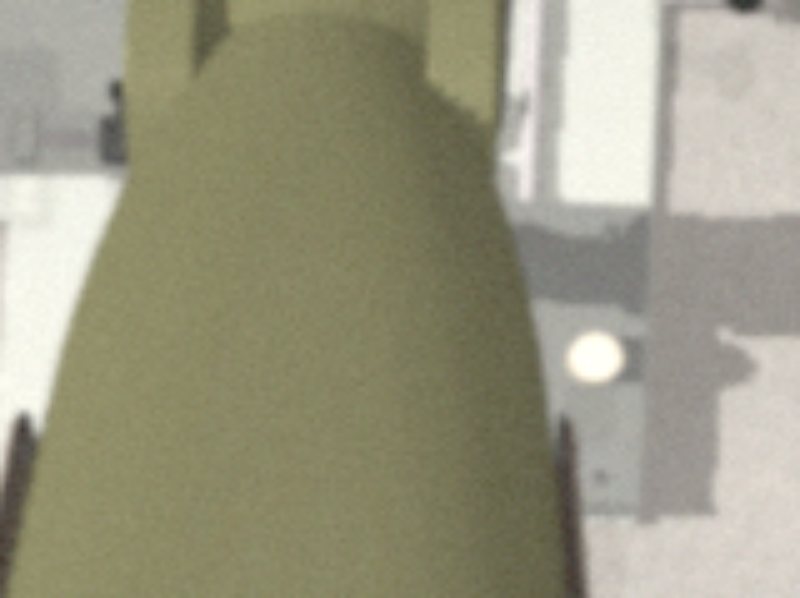

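```bash
python3 - <<'E'
from h import *
R=Rf(P[2])
robot.movel(s2w(P,-86,-34,-0.5),R,velocity=0.1)
robot.movel(s2w(P,-86,-58,-0.5),R,velocity=0.1)
st=robot.movel(s2w(P,-50,-58,-0.5),R,velocity=0.03,stop_force=12)
s=sense();print(st,s["time_s"],tosaw(s["eef_pos"]),s["eef_pos"][2],s["ft_force"])
im=eyes.get_image("scene")[140:270,240:410]
cv2.imwrite("pics/scene6.png",cv2.resize(im,None,fx=4.5,fy=4.5,interpolation=cv2.INTER_CUBIC))
E
```

```text
False 17.0333 [-50.2 -58. ] -0.0005220925698988937 [-0.68990068 -0.17643769 -0.17707757]
```

View pics/scene6.png

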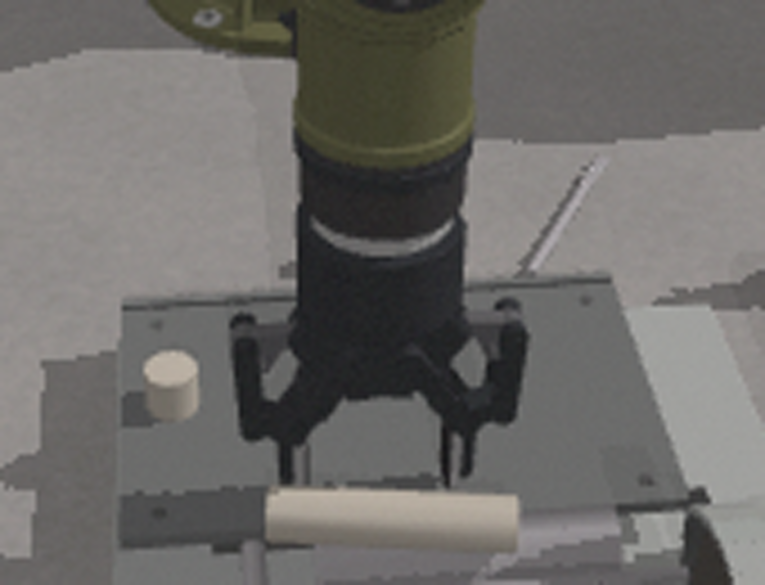

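```bash
python3 - <<'E'
from h import *
R=Rf(P[2])
g=lambda x,y:(240+x/4.5,140+y/4.5)
for q in (g(267,515),g(518,525)): print(tosaw(px2w("scene",*q,.05)))
for x in (-38,-27):
    st=robot.movel(s2w(P,x,-58,-0.5),R,velocity=0.02,stop_force=8)
    s=sense();print(st,s["time_s"],tosaw(s["eef_pos"]),s["ft_force"])
    im=eyes.get_image("scene")[140:270,240:410]
    cv2.imwrite(f"pics/scene7_{-x}.png",cv2.resize(im,None,fx=4.5,fy=4.5,interpolation=cv2.INTER_CUBIC))
    if st: break
E
```

```text
[ -22.7 -111.2]
[-4.8  8. ]
False 17.8333 [-38.1 -58. ] [-0.51940114 -0.24599464 -0.40116199]
False 18.5833 [-27.1 -58. ] [ 0.3623174  -0.24885854  0.46821962]
```

```bash
python3 -c "
import cv2,numpy as np,glob
l=[cv2.resize(cv2.imread(f)[200:],(400,200)) for f in sorted(glob.glob('pics/scene7_*.png'))[::-1]]
cv2.imwrite('pics/s7.png',cv2.resize(np.vstack(l),None,fx=1.5,fy=1.5))"
```

```text
(no output)
```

View pics/s7.png

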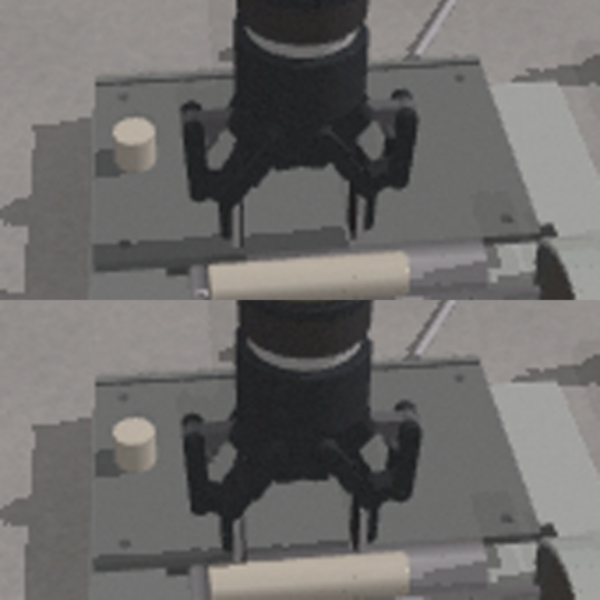

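```bash
python3 - <<'E'
from h import *
R=Rf(P[2])
robot.movel(s2w(P,-40,-58,-0.5),R,velocity=0.15)
robot.movel(s2w(P,-40,-100,110),R,velocity=0.25)
fingers.command_gripper(0.0)
robot.reach(s2w(P,-10,-110,120),R)
c=cam("wrist");im=eyes.get_image("wrist");cv2.imwrite("pics/w8.png",im);np.savez("w8.npz",R=c[3],t=c[4])
im2=eyes.get_image("scene");cv2.imwrite("pics/s8.png",im2)
cv2.imwrite("pics/scene8.png",cv2.resize(im2[140:290,240:440],None,fx=4,fy=4,interpolation=cv2.INTER_CUBIC))
s=sense();print(s["time_s"],tosaw(s["eef_pos"]),s["eef_pos"],s["opening"])
E
```

```text
20.5167 [ -10.2 -110. ] [ 0.63773684 -0.09687795  0.11986648] 0.001366316001894754
```

View pics/w8.png

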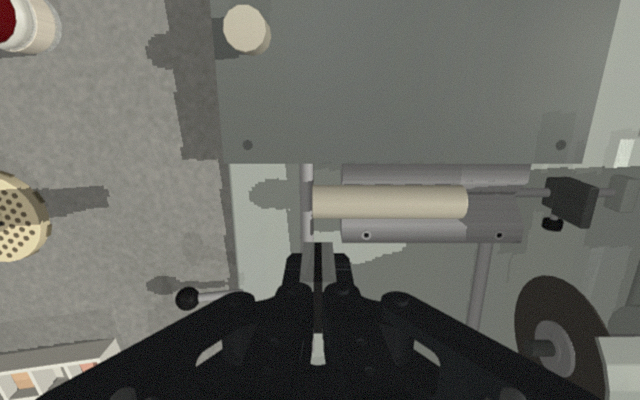

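View pics/scene8.png

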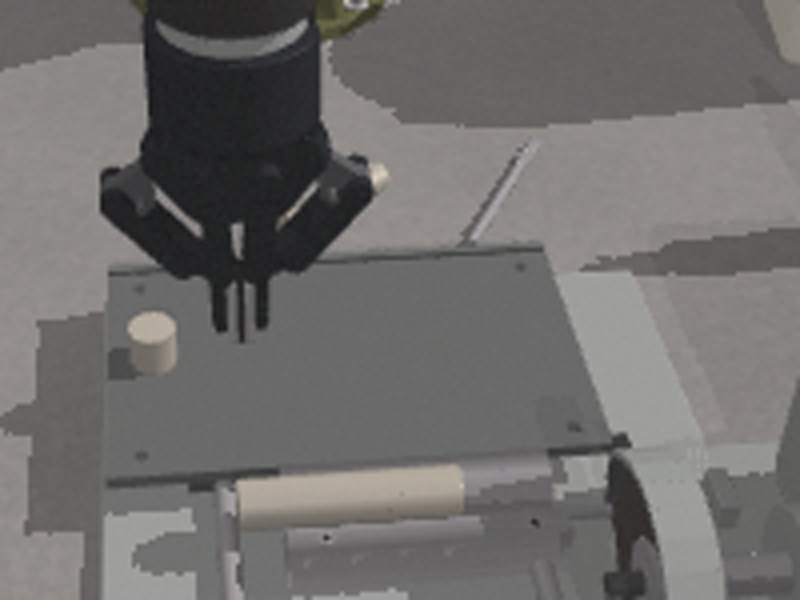

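```bash
python3 - <<'E'
from h import *
z=np.load("w8.npz");c0=cam("wrist");c=(c0[0],c0[1],c0[2],z["R"],z["t"])
z=np.load("w1.npz");c1=(c0[0],c0[1],c0[2],z["R"],z["t"])
print("V corners check",[ (X,w2px("w",s2w(P,*X),c).round(1)) for X in ((-30,100,36),(36,-90,42),(36,60,42),(-30,-90,36),(0,90,41))])
for nm,q in (("L",(313,200)),("R",(467,202)),("Rtop",(466,187)),("Rbot",(466,218)),("Ltop",(313,186)),("Lbot",(313,217))): print(nm,tosaw(px2w("w",*q,.0408,c)))
for h in (0.01,.02,.03,.04):
  print(h,"rail w8",tosaw(px2w("w",302,168,h,c)),tosaw(px2w("w",312.5,168,h,c)),"w1",tosaw(px2w("w",220+33/3.4,120+97/3.4,h,c1)),tosaw(px2w("w",220+58/3.4,120+97/3.4,h,c1)),"scene",tosaw(px2w("scene",240+219/4,140+495/4,h)),tosaw(px2w("scene",240+237/4,140+495/4,h)))
cs=cam("scene");f,cx,cy,R,t=cs;o=-R.T@t;a=P[2];n=np.array([np.cos(a),np.sin(a),0])
for u,v in ((300,225),(304,222)):
  d=R.T@np.array([(u-cx)/f,(v-cy)/f,1])
  for X in (-21,-10,1): k=n@(s2w(P,X,0,0)-o)/(n@d); w=o+k*d; print("tip",X,tosaw(w),w[2])
E
```

```text
V corners check [((-30, 100, 36), array([580.3, 163.6])), ((36, -90, 42), array([341.4, 242.3])), ((36, 60, 42), array([519.7, 242.2])), ((-30, -90, 36), array([342.6, 163.6])), ((0, 90, 41), array([563.9, 201.2]))]
L [  -1.  -113.7]
R [ 0.8 11.5]
Rtop [-11.9   9. ]
Rbot [14.7 12.5]
Ltop [ -12.8 -113.7]
Lbot [  13.8 -113.8]
0.01 rail w8 [ -20.7 -123.8] [ -20.7 -114.5] w1 [ -24.8 -124.3] [ -24.8 -115.3] scene [ -33.2 -121.7] [ -32.2 -111.7]
0.02 rail w8 [ -22.9 -123.3] [ -22.9 -114.3] w1 [ -26.4 -121.7] [ -26.5 -112.9] scene [ -24.1 -121.9] [ -23.2 -112. ]
0.03 rail w8 [ -25.1 -122.8] [ -25.1 -114.2] w1 [ -28. -119.] [ -28.1 -110.5] scene [ -15.1 -122.1] [ -14.2 -112.3]
0.04 rail w8 [ -27.3 -122.3] [ -27.3 -114. ] w1 [ -29.6 -116.4] [ -29.7 -108.1] scene [  -6.1 -122.3] [  -5.2 -112.7]
tip -21 [ -21.  -108.2] 0.13691036713115717
tip -10 [ -10.  -108.7] 0.14685557936147248
tip 1 [   1.  -109.2] 0.15680079159178778
tip -21 [ -21. -100.] 0.14431700064006853
tip -10 [ -10.  -100.6] 0.15411466280101238
tip 1 [   1.  -101.3] 0.16391232496195624
```

```bash
python3 - <<'E'
from h import *
R=Rf(P[2])
robot.reach(s2w(P,0,-141,60),R)
st0=robot.movel(s2w(P,0,-141,7),R,velocity=0.06,stop_force=5)
s=sense();print(st0,s["time_s"],s["eef_pos"][2],s["ft_force"])
if not st0:
    st=robot.movel(s2w(P,0,-105,7),R,velocity=0.03,stop_force=10)
    s=sense();print(st,s["time_s"],tosaw(s["eef_pos"]),s["ft_force"])
im2=eyes.get_image("scene");cv2.imwrite("pics/s9.png",im2)
cv2.imwrite("pics/scene9.png",cv2.resize(im2[140:290,240:440],None,fx=4,fy=4,interpolation=cv2.INTER_CUBIC))
E
```

```text
False 21.925 0.007403713722513444 [-0.1283296   0.1205317  -0.17972001]
False 23.275 [   0.  -104.9] [ 0.408806   -2.77487598  0.58435645]
```

View pics/scene9.png

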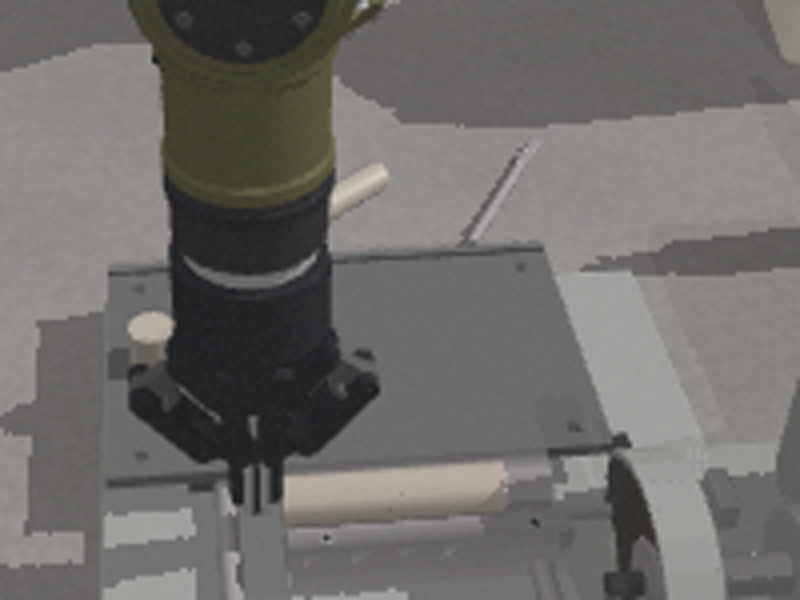

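```bash
python3 - <<'E'
from h import *
R=Rf(P[2])
st=robot.movel(s2w(P,0,-62,7),R,velocity=0.03,stop_force=9)
s=sense();print(st,s["time_s"],tosaw(s["eef_pos"]),s["ft_force"])
im2=eyes.get_image("scene");cv2.imwrite("pics/s10.png",im2)
cv2.imwrite("pics/scene10.png",cv2.resize(im2[200:300,270:430],None,fx=5,fy=5,interpolation=cv2.INTER_CUBIC))
E
```

```text
False 24.9083 [  0.  -61.9] [ 0.89417832 -4.22004412  1.45705343]
```

View pics/scene10.png

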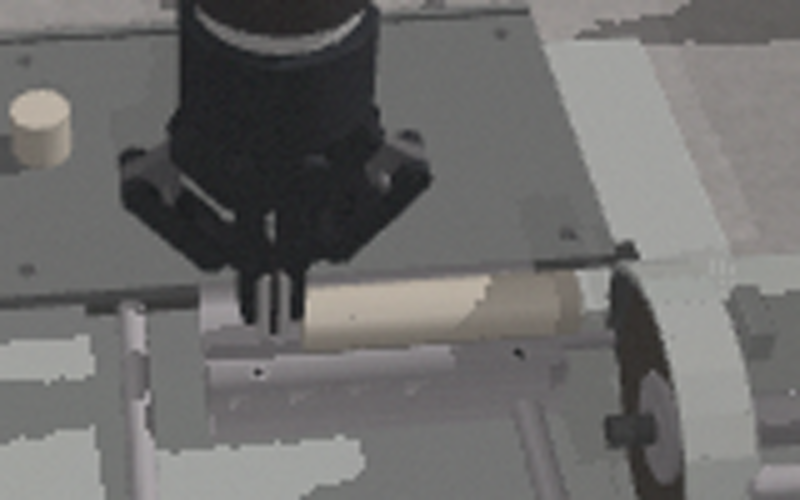

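```bash
python3 - <<'E'
from h import *
R=Rf(P[2])
st=robot.movel(s2w(P,0,-34,7),R,velocity=0.01,stop_force=7)
s=sense();print(st,s["time_s"],tosaw(s["eef_pos"]),s["ft_force"])
im2=eyes.get_image("scene");cv2.imwrite("pics/s11.png",im2)
cv2.imwrite("pics/scene11.png",cv2.resize(im2[200:300,270:430],None,fx=5,fy=5,interpolation=cv2.INTER_CUBIC))
E
```

```text
True 26.9333 [ -0.1 -41.7] [ 0.57973878 -1.80112211  1.13353286]
```

View pics/scene11.png

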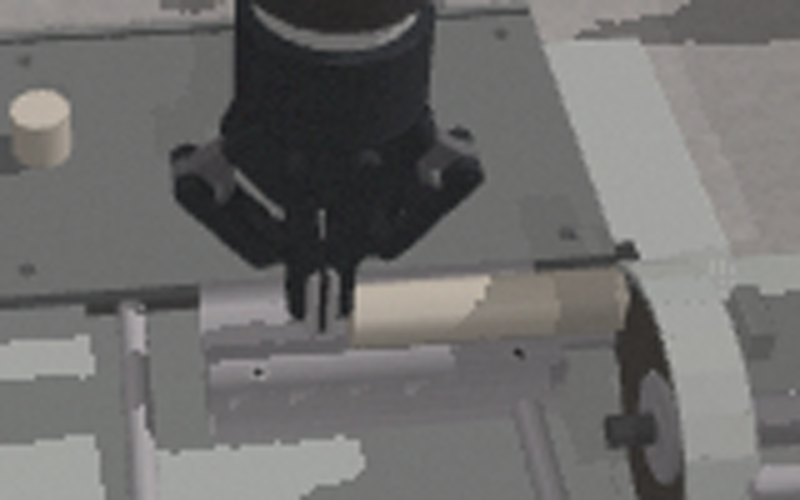

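```bash
python3 - <<'E'
from h import *
R=Rf(P[2])
robot.sleep(0.2);s=sense();print(tosaw(s["eef_pos"]),s["ft_force"])
st=robot.movel(s2w(P,0,-38,7),R,velocity=0.006,stop_force=8)
s=sense();print(st,s["time_s"],tosaw(s["eef_pos"]),s["ft_force"])
robot.sleep(0.1);s=sense();print(tosaw(s["eef_pos"]),s["ft_force"])
E
```

```text
[ -0.8 -42.2] [ 0.34007466 -0.61154737 -0.227351  ]
True 27.8167 [ -0.8 -41.9] [ 0.23596487 -1.54783318  2.10574566]
[ -1.  -41.9] [ 0.23068638 -1.15194892  0.55619562]
```

```bash
python3 - <<'E'
from h import *
R=Rf(P[2])
robot.movel(s2w(P,0,-62,7),R,velocity=0.06)
robot.movel(s2w(P,0,-66,70),R,velocity=0.15)
robot.reach(s2w(P,0,-40,150),R)
c=cam("wrist");im=eyes.get_image("wrist");cv2.imwrite("pics/w12.png",im);np.savez("w12.npz",R=c[3],t=c[4])
s=sense();print(s["time_s"],tosaw(s["eef_pos"]),s["ft_force"])
cv2.imwrite("pics/w12c.png",cv2.resize(cv2.convertScaleAbs(im[130:260,250:510],alpha=1.4),None,fx=3,fy=3,interpolation=cv2.INTER_CUBIC))
print("stop y=90 pred",[w2px("w",s2w(P,x,90,h),c).round(1) for x in (-17,0) for h in (23,41,59)])
z=np.load("w1.npz")
E
```

```text
29.4583 [ -0.9 -39.8] [-0.07066856  1.03257248  0.22978496]
stop y=90 pred [array([457.1, 159.3]), array([465.2, 163.2]), array([474.5, 167.6]), array([454.8, 177.1]), array([462.7, 182. ]), array([471.6, 187.5])]
```

View pics/w12c.png

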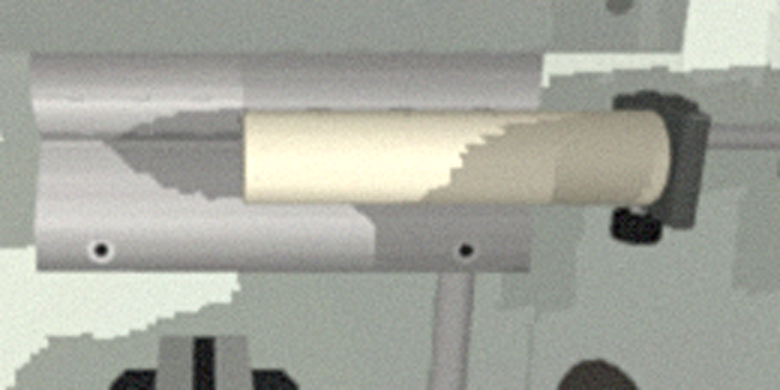

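View pics/w12.png

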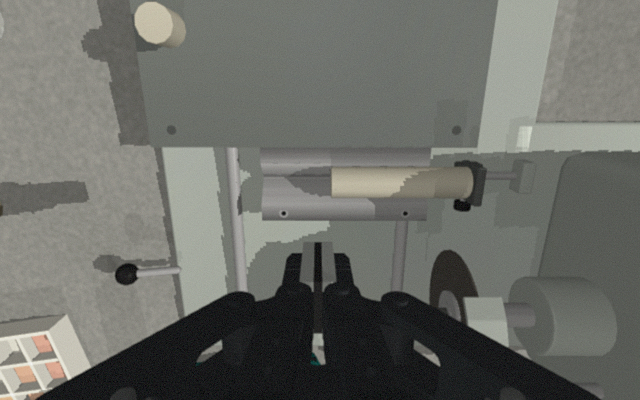

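```bash
python3 - <<'E'
from h import *
im=eyes.get_image("top");cv2.imwrite("pics/top13.png",im)
print(sense()["time_s"]); job.close_job()
E
```

```text
29.5083
the job is handed in; nothing more can be done
```

The bar is in the V-rest with its end against the length stop. I handed the job in at 29.5 s of the allowed 48 s; it reports no verdict.

**Rolling:** I rolled the bar across the loading table with the open fingertips. It stayed about 8° out of parallel with the V until it dropped in, then squared up by itself. The last close-up shows it lying along the V's line.

**Pushing to the stop:** I pushed it along the V with closed fingers against about 3–4 N. At slow speed the push stopped when the force had changed by 7 N. A second gentle push moved only 0.3 mm before stopping at 8 N. Both are well below the 45 N at which the clamp slips.

**Last checks:**
- The final wrist picture shows no gap between the bar's end and the stop face.
- The stop face still measures about 90 mm along the V, as it did before the push, to about 2 mm.
- The arm is raised clear of everything.
- The offcut looked unmoved. I did not measure the other bystanders again.

**What disagreed:**
- **Fingertip height:** The real fingertips end well short of the reported TCP. Touching the table gave about 42 mm short with the gripper 80% open, and the pictures gave roughly 30 mm short when shut. I worked from those values.
- **Saw position:** The top camera's first estimate of the saw's position was about 5 mm off the wrist camera's. I used the wrist camera's, because its points fitted better in the later pictures.

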